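# Load-test a torch cell on the bench tester

### The job

Check the big torch cell before the next power cut: take it from the ribbed coaster and lay it down in the cradle of the cell tester, button end to the plain contact at the far end, and let go of it. Then turn the tester's sprung dial clockwise past its first two clicks to the third (three dots), and finish while still holding it there against its spring. Do not disturb the hourglass, pencil holder or clipboard.

Things in the scene. Friction and masses are not known exactly. Their poses are not given: they have to be found in the camera images.
- cell: Torch cell (D size): cylinder 34 mm in diameter, 61.5 mm long over all, about 135 g, white jacket from the flat end to about two thirds of its length, bare steel towards the button. At the start it lies between two ribs of the coaster, button end away from the robot (within 35 degrees of straight ahead). Origin on its axis at mid-length, 17 mm above what it lies on; x along the axis towards the button.
- cell_button (a point): Outer face of the cell's button (a nub 9.5 mm wide, 1.5 mm high, on the +x end of the cell), on the cell's axis. The other end is flat.
- coaster: Grey silicone coaster, 100 x 100 mm, fixed; base 4 mm thick with four ribs along its x, each 6 mm wide and 3 mm high (tops 7 mm above the desk), at y = -33, -13, 13 and 33 mm. Origin under its centre on the desk. The cell lies along its x between the two middle ribs, within 10 mm of its centre.
- tester: Cell tester: grey steel case 200 (x) x 260 (y) x 50 (z) mm, fixed to the desk. Origin under its centre, z up, x away from the operator. Its flat top is the panel, 50 mm above the desk: cradle at (0, 65) mm, dial axis at (-30, -65) mm and, behind the dial, a meter with a 6 mm high rim (x 29 to 91, y -110 to -20 mm) whose needle swings as the dial turns.
- cradle (a point): Middle of a well-seated cell: on the tester's panel at (0, 65) mm, 69.5 mm above the desk (seated cell's underside 2.4 mm above the panel, axis along the tester's x). Two 45-degree rails under it, 44 mm long, centre it sideways; they end 9 mm below its axis and are no wider than the cell. Sprung contact strips stand at both ends, brackets 26 mm high behind them at 37.5 mm from the middle.
- plate_contact (a point): Inner face, at rest, of the plain contact strip at the far (+x) end of the cradle, where the cell's button belongs; on the seated cell's axis, 27.75 mm from the cradle's middle. 18 mm wide, gives 5 mm outwards at under 1 N; its top, 4 mm above the seated axis, flares outwards 6 mm over the next 7 mm, so a cell lowered from above pushes it aside.
- dial: Black bar knob of the dial, 52 mm long, 12 mm thick, 22 mm high, from 6 to 28 mm above the panel, over a round skirt 52 mm across and 6 mm high. Origin on the dial's axis at panel height (50 mm above the desk); z up, x along the bar towards the end with the white pointer line. It turns about its z.
- dial_turn (a joint): Angle of the dial in rad, growing clockwise seen from above. 0 at rest (line mark, pointer 36 deg left of the tester's x); clicks at 0.42 (one dot), 0.84 (two dots), 1.26 (three dots, 36 deg right); firm stop at 1.31. A spring returns it to 0 from anywhere when let go: 0.04 N m at rest, 0.17 at the third; the clicks add or take 0.05 N m.
- hourglass: Bystander: plastic sand timer, 66 mm in diameter, 110 mm high, standing. Origin under its centre.
- pencil_holder: Bystander: bamboo pencil holder, 80 mm in diameter, 100 mm high, with pencils to 165 mm. Origin under its centre.
- clipboard: Bystander: plywood clipboard 165 x 235 x 5 mm with two binder clips, lying flat. Origin under its centre.
- coil_contact (a point): The same for the contact strip at the near (-x) end of the cradle, which has a coil behind it, for the cell's flat end. The strips rest 55.5 mm apart, so a seated cell presses both.
Things that resemble listed ones, but are neither listed nor needed, are in the scene too. Of the things like the cell, leave any that is green or pink; of the rest the larger one is meant.

How it is judged (in metres and radians):
On the way, in this order (a step that is already met when the one before it is completed fails the run):
1. the cell lies seated in the cradle, button to the plain contact, and is let go, the dial still at rest (distance between cell and cradle below 0.006 m and distance between cell_button and plate_contact below 0.01 m and angle between the x axis of cell and the x axis of tester, either way round below 0.1 rad and contact force between the fingers and cell below 0.1 N and value of joint dial_turn below 0.2 rad and linear speed of cell below 0.02 m/s), for 0.2 s.
2. the dial is turned to its third click position by the fingers (value of joint dial_turn above 1.17 rad and contact force between the fingers and dial above 0.5 N), for 0.3 s.
At the end, for the whole second after the job is handed in: Fingers hold the dial (over 0.5 N) at the third click (joint above 1.17 rad; click 1.26, stop 1.31) for the last second; the cell lies untouched in the cradle, middle within 6 mm, axis within 0.1 rad, button within 10 mm of the plain contact's rest face; bystanders not moved 20 mm (all of step 2 and distance between cell and cradle below 0.006 m and distance between cell_button and plate_contact below 0.01 m and angle between the x axis of cell and the x axis of tester, either way round below 0.1 rad and contact force between each of the arm, the fingers and cell below 0.1 N); the arm keeps its last pose, push and grip.
It fails at once if the hourglass is shifted by 20 mm or tipped (distance of hourglass from where it was at the start of the episode above 0.02 m or angle between hourglass's own z axis and vertical above 0.3 rad).
It fails at once if the pencil holder is shifted by 20 mm or tipped (distance of pencil_holder from where it was at the start of the episode above 0.02 m or angle between pencil_holder's own z axis and vertical above 0.3 rad).
It fails at once if the clipboard is shifted by 20 mm (distance of clipboard from where it was at the start of the episode above 0.02 m).
It also fails if it takes over 61 s, if anything falls off the work surface, if the arm or the gripper's body presses on something with over 40 N, if the wrist force passes 120 N, or if a joint passes its speed limit or range.

### The arm

A 6-joint arm with a two-finger parallel gripper is mounted at the origin on the work surface. World frame = base frame: x ahead of the robot, y to its left, z up, the work surface at z = 0. Lengths are in mm, angles in rad, forces in N, time in s.
With the tool pointing down it reaches from about 275 to 1000 mm from the base axis. Payload 8.4 kg.
Tool frame: the origin (TCP) lies at the very end of the fingers, on their centre line; the grasp point (between the pads) lies 19 mm behind it; z points along the fingers, y is the direction in which the jaws open and shut (so a half turn about z gives the same grasp; the last joint's range is limited). The gripper opens to 85 mm and grips with 20 to 120 N. Pads are 22 mm wide; open, the fingers measure 114 mm over their backs; the gripper's body (76 mm by 85 mm) begins 54 mm behind the grasp point. The pads swing forward as they close: fully open they stand 13 mm farther back than shut.
Start: joints at [-1.216, 0.353, 1.633, -0, 1.155, -0.002], TCP at [218.297, -585.64, 231.281] pointing down, gripper open.
Joint ranges: [-2.63, 2.63], [-0.92, 2.1], [0.06, 2.66], [-1.3, 4.44], [0, 2.69], [-3.02, 3.02]. Speed limits (rad/s): [2.22, 2.22, 2.79, 3.14, 3.14, 3.14].

### API

Orientations are given as [roll, pitch, yaw] about the fixed x, y, z axes, in that order (R = Rz(yaw) Ry(pitch) Rx(roll)).
In Python, from rig import sense, grab_frame, sign_off, masks_of gives the robot as it stands. The module is installed in compiled form; this text tells all that it offers.
- The arm moves only by the shell command python3 -m inch 'ROWS' [FORCE]. ROWS is JSON, a list of rows, each an object of numbers: "gripper": the finger opening in m, from 0 to 0.0854; "tx", "ty", "tz": the shift along the tool's x, y, z in m; "spin": the turn about the tool's z in degrees. In form: [{"gripper": .., "tx": .., "ty": .., "tz": .., "spin": ..}, ...]. A call has exactly 8 rows; each row shifts and turns the commanded pose from where the row before left it, along the tool's axes as they then stand; what a row does not reach is not made up. A row lasts 1/10 s, in which the tool goes at most 50 mm and 8.59 degrees, less where a joint would pass 70% of its speed; a pose out of reach is approached as far as the arm can. A call is refused whole if a number of a shift passes 0.05 or a number of a turn 8.59, either way. A call with a gripper value outside its range is refused whole. The fingers move at their own pace and stop on an object; FORCE is the grip in N (left out, the last holds). Time passes only in rows, so rows that do not move let the fingers close, or fill a call up. It gives the time, the measured TCP pose, the force and the opening at its end, in the units of the state.
- sense(): the state, without advancing time (a new reading comes with each control period).
- grab_frame(name): name is "side" or "top"; returns a dict with "pixels" (400x640x3 uint8, red, green, blue), "K" (3x3 intrinsics, pixels), "extrinsics" (4x4, takes a point from camera to world coordinates). Camera axes: x right, y down, z forward; pixel columns grow to the right and rows downward; lengths in mm; the calibration is good to about 2 mm. A picture is of the moment at which its call begins. There is no depth.
- sign_off(): hands the job in, once; it reports no verdict.
Trained networks look in the newest picture that a camera, given by its name, has taken for a name from the list of things; names that differ only in an ending like _2 or _b are one class to them, and where a whole thing is asked for, a point or a joint stands for the part that bears it (a point fixed in the world has none). Each returns a list of dicts, best first, with "conf" (0 to 1); they miss things now and then, are a little off and sometimes report something else, mostly with a low value. They report only what shows in the picture. A call takes as long as a camera call. They do not tell look-alikes from the thing itself.
- masks_of(camera, target): "pixels" (400x640 bool, what is visible of it) and "centre" ([row, column] in pixels, amid what is visible of it).
The state is a dict: "clock": time; "qpos": joint angles; "qvel": joint speeds; "joint_efforts": joint torques, N m; "eef_pos": TCP position; "tcp_rot": TCP orientation; "contact_force": force on the tool from outside, world axes, zero at the start; "wrist_torque": the same for the moment, N m; "opening": opening from 0.0 (shut) to 1.0 (fully open).
Only numpy, scipy, OpenCV 4.12 (cv2) and the standard library are available. Lean on these libraries where they do the work, as an engineer would, in place of code of your own. Each camera call takes 0.05 s, during which the arm holds its last target.

## Working session

There is one attempt and no reset: what is moved stays moved. The work goes in short steps, Python scripts to look and compute and a shell command to move; the robot and the scene stay as the last step left them, time stands still between calls to the robot, and variables do not carry over. Pictures are saved under pics/ and viewed, and the job is handed in when it is done.

```bash
mkdir -p pics; ls
python3 - <<'E'
from rig import *
import cv2,json
s=sense();print(s)
for n in("side","top"):
    f=grab_frame(n);cv2.imwrite(f"pics/{n}0.png",f["pixels"][:,:,::-1]);print(n,f["K"].tolist(),f["extrinsics"].round(4).tolist())
E
```

```text
pics
{'clock': 0.0, 'qpos': array([-1.21637326e+00,  3.53630689e-01,  1.63412840e+00,  1.77314885e-05,
        1.15518402e+00, -2.40864160e-03]), 'qvel': array([ 8.97209593e-05,  4.82151481e-04, -1.02178321e-03, -1.57525024e-03,
        6.15169094e-04,  7.74877326e-04]), 'joint_efforts': array([ 3.00652493e-03, -6.05248833e+01, -3.42064977e+01,  9.76349838e-05,
        9.47398221e-03, -9.20619868e-06]), 'eef_pos': array([ 218.15541371, -585.19288838,  230.57503068]), 'tcp_rot': array([-3.14024224e+00, -1.94650313e-05,  3.56824529e-01]), 'contact_force': array([-0.04575066, -0.46718043, -0.37884235]), 'wrist_torque': array([-0.07701807, -0.02567697,  0.004712  ]), 'opening': 1.000862771771953}
side [[400.18727516130485, 0.0, 329.2744328334318], [0.0, 400.18727516130485, 198.8058680191229], [0.0, 0.0, 1.0]] [[-0.9143, -0.2002, 0.3522, 179.3345], [-0.4047, 0.4898, -0.7722, 936.276], [-0.0179, -0.8485, -0.5288, 692.1768], [0.0, 0.0, 0.0, 1.0]]
top [[426.7400559514002, 0.0, 325.92061551393084], [0.0, 426.7400559514002, 195.60929031980695], [0.0, 0.0, 1.0]] [[0.0161, -0.9956, 0.0924, 489.0067], [-0.9999, -0.0154, 0.0078, 11.6915], [-0.0064, -0.0925, -0.9957, 1213.9194], [0.0, 0.0, 0.0, 1.0]]
```

View pics/side0.png

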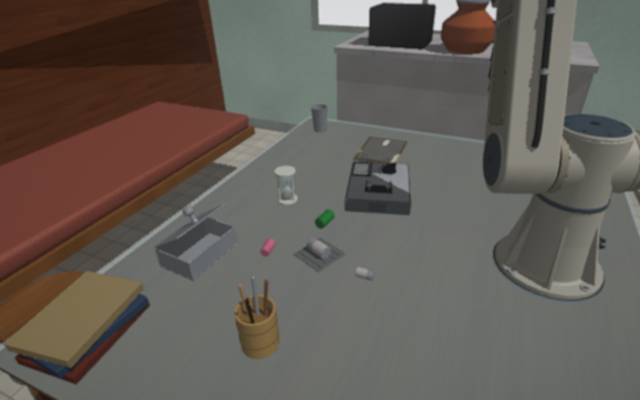

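View pics/top0.png

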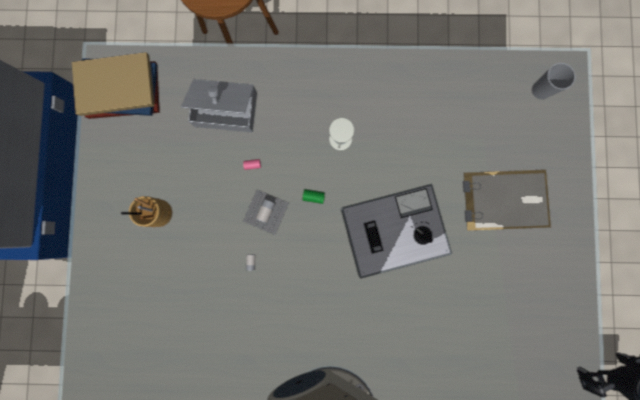

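Run:
```python
from rig import *
for n in("side","top"):
    for t in ["cell","coaster","tester","dial","cradle","plate_contact","hourglass","pencil_holder","clipboard"]:
        try:
            for d in masks_of(n,t): print(n,t,round(d["conf"],2),d["centre"],d["pixels"].sum())
        except Exception as e: print(n,t,e)
print(sense()["clock"])
```

```text
side cell 0.77 [249.3, 319.5] 317
side cell 0.75 [219.6, 324.4] 240
side cell 0.61 [247.8, 268.2] 150
side cell 0.59 [271.2, 362.3] 216
side coaster 0.85 [254.4, 316.0] 589
side tester 0.73 [248.3, 321.1] 251
side tester 0.68 [190.2, 378.7] 3194
side tester 0.16 [147.6, 380.8] 1030
side dial 0.61 [165.7, 387.3] 171
side cradle 0.66 [184.8, 283.5] 553
side cradle 0.6 [186.2, 380.2] 3177
side plate_contact 0.98 [190.1, 378.0] 3191
side hourglass 0.94 [184.6, 288.5] 572
side pencil_holder 0.66 [323.7, 258.8] 2433
side clipboard 0.74 [148.9, 381.8] 997
top cell 0.7 [260.4, 249.8] 110
top cell 0.65 [210.7, 263.1] 250
top cell 0.64 [197.4, 312.2] 258
top cell 0.63 [164.2, 250.0] 124
top coaster 0.69 [215.2, 270.4] 983
top tester 0.62 [233.4, 395.1] 6975
top dial 0.81 [236.6, 421.5] 274
top dial 0.23 [212.3, 264.9] 266
top cradle 0.79 [228.8, 398.6] 6927
top plate_contact 0.59 [229.9, 395.3] 7199
top plate_contact 0.36 [131.5, 345.5] 646
top pencil_holder 0.7 [211.6, 149.2] 1108
top pencil_holder 0.64 [209.3, 264.3] 272
top pencil_holder 0.35 [236.3, 424.6] 314
top clipboard 0.64 [199.5, 505.5] 4945
1.0
```

Run:
```python
import cv2,numpy as np
t=cv2.imread("pics/top0.png");s=cv2.imread("pics/side0.png")
a=cv2.resize(t[175:290,330:460],None,fx=6,fy=6,interpolation=cv2.INTER_CUBIC)[:, :]
cv2.imwrite("pics/z1.png",cv2.resize(t[178:284,335:460],None,fx=5.6,fy=5.6,interpolation=cv2.INTER_CUBIC))
b=cv2.resize(t[180:245,235:300],None,fx=6,fy=6,interpolation=cv2.INTER_CUBIC)
c=cv2.resize(s[230:275,290:355],None,fx=6,fy=6,interpolation=cv2.INTER_CUBIC)
c=cv2.copyMakeBorder(c,0,b.shape[0]-c.shape[0],0,0,cv2.BORDER_CONSTANT)
cv2.imwrite("pics/z2.png",np.hstack([b,c]))
```

```text
(no output)
```

View pics/z1.png

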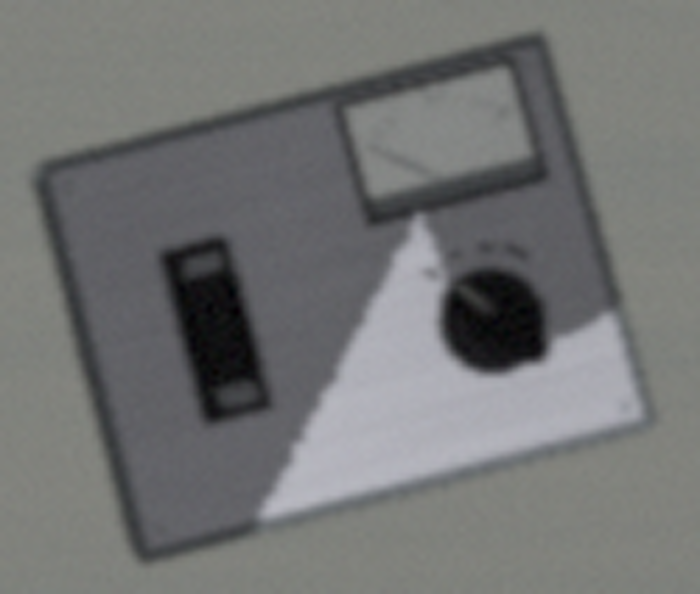

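View pics/z2.png

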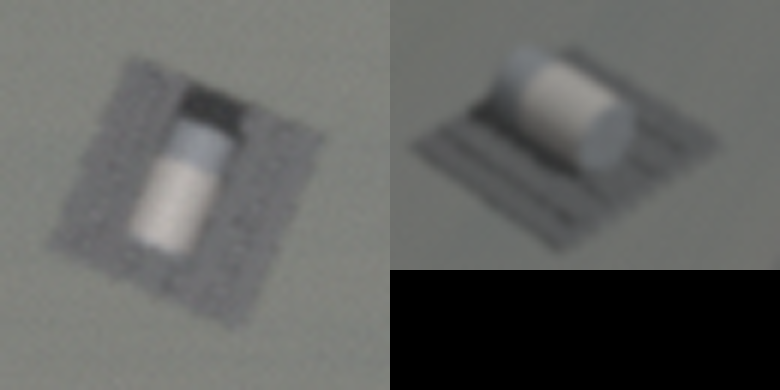

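```bash
cat > h.py <<'E'
import numpy as np,cv2
from scipy.optimize import least_squares
KT=np.array([[426.7400559514002,0,325.92061551393084],[0,426.7400559514002,195.60929031980695],[0,0,1]])
KS=np.array([[400.18727516130485,0,329.2744328334318],[0,400.18727516130485,198.8058680191229],[0,0,1]])
import json,os
if not os.path.exists('ext.json'):
    from rig import grab_frame
    json.dump({n:grab_frame(n)["extrinsics"].tolist() for n in("top","side")},open('ext.json','w'))
E_=json.load(open('ext.json'))
C={"top":(KT,np.array(E_["top"])),"side":(KS,np.array(E_["side"]))}
def proj(n,P):
    K,E=C[n];P=np.atleast_2d(P)
    c=(P-E[:3,3])@E[:3,:3];q=c@K.T
    return q[:,:2]/q[:,2:]
def back(n,uv,z):
    K,E=C[n];uv=np.atleast_2d(uv).astype(float)
    d=np.c_[uv,np.ones(len(uv))]@np.linalg.inv(K).T@E[:3,:3].T
    t=(z-E[2,3])/d[:,2]
    return E[:3,3]+d*t[:,None]
def rz(a): c,s=np.cos(a),np.sin(a);return np.array([[c,-s,0],[s,c,0],[0,0,1]])
def zo(p,f,o): return (np.array(p)+.5)/f-.5+np.array(o)
E
python3 - <<'E'
from h import *
uv=zo([(40,172),(545,38),(655,425),(145,558)],5.6,(335,178))
L=np.array([[100,130,50],[100,-130,50],[-100,-130,50],[-100,130,50.]])
W=back("top",uv,50);print(W.round(1))
f=lambda p:(proj("top",L@rz(p[2]).T+[p[0],p[1],0])-uv).ravel()
r=least_squares(f,[450,-150,.2],x_scale=[100,100,.1]);p=r.x;print(p,r.fun.round(2))
T=lambda q:np.atleast_2d(q)@rz(p[2]).T+[p[0],p[1],0]
for n,o,sz,f in(("top",(335,178),(125,106),5.6),("side",(335,150),(90,75),7)):
    im=cv2.imread(f"pics/{n}0.png")[o[1]:o[1]+sz[1],o[0]:o[0]+sz[0]]
    im=cv2.resize(im,None,fx=f,fy=f,interpolation=cv2.INTER_CUBIC)
    def dr(q,closed=True,c=(0,255,0)):
        u=((proj(n,T(q))-o+.5)*f-.5).astype(int);cv2.polylines(im,[u.reshape(-1,1,2)],closed,c,1)
    dr(L);dr(L*[1,1,0],True,(0,0,255))
    dr([[29,-20,56],[91,-20,56],[91,-110,56],[29,-110,56]],c=(255,255,0))
    for s in(1,-1): dr([[s*37.5,74,76],[s*37.5,56,76]],False)
    dr([[-32,65,69.5],[32,65,69.5]],False,(0,255,255))
    a=np.arange(0,6.28,.2);dr(np.c_[-30+26*np.cos(a),-65+26*np.sin(a),56+0*a],c=(255,0,255))
    t=np.radians(36);dr([[-30,-65,78],[-30+26*np.cos(t),-65+26*np.sin(t),78]],False,(0,0,255))
    cv2.imwrite(f"pics/ov_{n}.png",im)
print("cradle",T([0,65,69.5]),"dial",T([-30,-65,50]))
u=zo([(163,250),(209,122)],6,(235,180));print("cell ends",back("top",u,21),back("top",u,30))
cc=zo([(133,58),(325,130),(240,328),(48,245)],6,(235,180));c=back("top",cc,4);print(c.round(1),c.mean(0))
u=zo([(605-390,140),(520-390,72)],6,(290,230));print("side",back("side",u,21))
E
```

```text
[[ 562.8  -22.9   50. ]
 [ 632.4 -269.2   50. ]
 [ 445.3 -320.9   50. ]
 [ 377.9  -75.7   50. ]]
[ 5.04740294e+02 -1.72173700e+02  2.72420102e-01] [-1.03 -1.21  0.44 -1.31  1.27  0.73 -0.69  1.67]
cradle [[ 487.25119431 -109.57073385   69.5       ]] dial [[ 493.3357176  -242.84855862   50.        ]]
cell ends [[524.91358763 199.20818052  21.        ]
 [585.04687981 179.46294865  21.        ]] [[524.64268736 197.79345765  30.        ]
 [584.32230293 178.197194    30.        ]]
[[616.4 218.9   4. ]
 [583.5 126.7   4. ]
 [489.3 164.5   4. ]
 [526.9 256.3   4. ]] [554.02593173 191.6060575    4.        ]
side [[527.70449649 203.90542868  21.        ]
 [582.85000622 175.20535131  21.        ]]
```

View pics/ov_top.png

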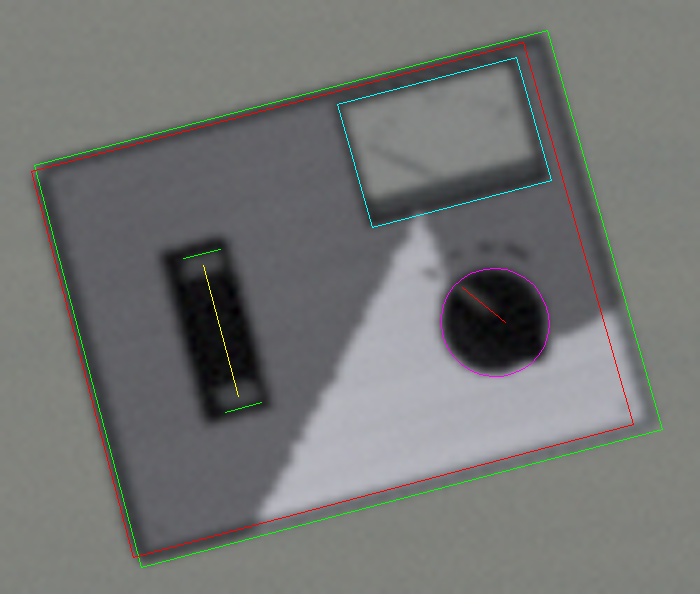

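View pics/ov_side.png

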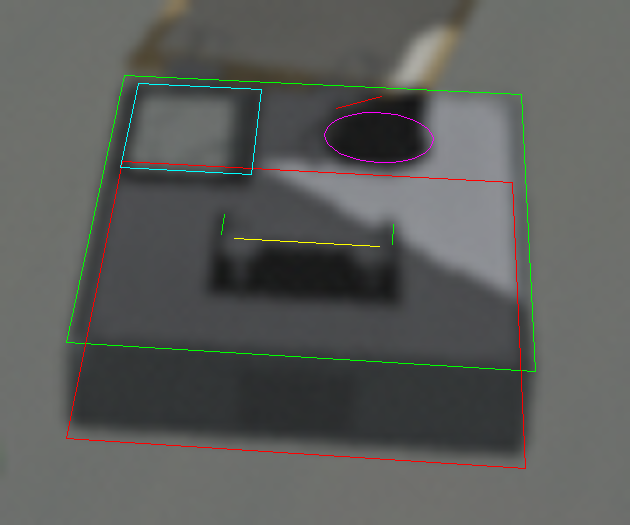

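Run:
```python
from h import *
L=np.array([[50,50,4],[50,-50,4],[-50,-50,4],[-50,50,4.]])
uv=zo([(133,58),(325,130),(240,328),(48,245)],6,(235,180))
f=lambda p:(proj("top",L@rz(p[2]).T+[p[0],p[1],0])-uv).ravel()
r=least_squares(f,[550,190,-.38],x_scale=[100,100,.1]);p=r.x;print("coaster",p,r.fun.round(2))
y=p[2]
cx,cy=555,190
for n,o,sz,fz in(("top",(235,180),(65,65),9),("side",(290,230),(65,45),10)):
    im=cv2.imread(f"pics/{n}0.png")[o[1]:o[1]+sz[1],o[0]:o[0]+sz[0]]
    im=cv2.resize(im,None,fx=fz,fy=fz,interpolation=cv2.INTER_CUBIC)
    def dr(Q,c):
        u=((proj(n,Q)-o+.5)*fz-.5).astype(int);cv2.polylines(im,[u.reshape(-1,1,2)],True,c,1)
    dr(L@rz(y).T+[p[0],p[1],0],(0,0,255))
    a=np.arange(0,6.28,.2)
    for s in(-30.75,10,29.25): dr(np.c_[s+0*a,17*np.cos(a),17*np.sin(a)+21]@rz(y).T+[cx,cy,0],(0,255,0))
    cv2.imwrite(f"pics/ovc_{n}.png",im)
```

```text
coaster [ 5.54039845e+02  1.91612693e+02 -3.77429668e-01] [-0.24 -0.89 -0.02  0.48  0.32  0.07 -0.07  0.33]
```

View pics/ovc_top.png

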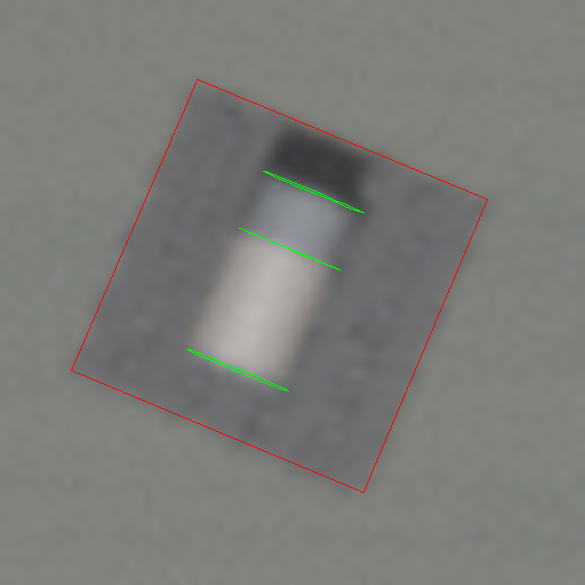

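View pics/ovc_side.png

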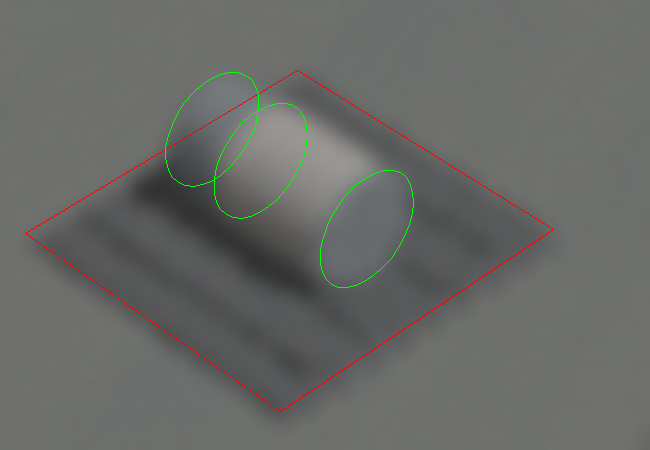

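```bash
python3 -m inch '[{"gripper":0.0854,"spin":8.34},{"spin":8.34},{"spin":8.34},{"spin":8.34},{"spin":8.34},{"ty":-0.04,"tx":0.002},{"ty":-0.045,"tx":0.002},{"ty":-0.045,"tx":0.002}]' 40
python3 -m inch '[{"ty":-0.045,"tx":0.002},{"ty":-0.045,"tx":0.002},{"ty":-0.045,"tx":0.002},{"ty":-0.045,"tx":0.002},{"ty":-0.045,"tx":0.002},{"ty":-0.045,"tx":0.002},{"ty":-0.045,"tx":0.002},{"ty":-0.045,"tx":0.002}]'
```

```text
$[0]: bad value
$[0]: bad value
```

```bash
python3 -m inch '[{"gripper":0.085,"tx":0,"ty":0,"tz":0,"spin":8.34},{"gripper":0.085,"tx":0,"ty":0,"tz":0,"spin":8.34},{"gripper":0.085,"tx":0,"ty":0,"tz":0,"spin":8.34},{"gripper":0.085,"tx":0,"ty":0,"tz":0,"spin":8.34},{"gripper":0.085,"tx":0,"ty":0,"tz":0,"spin":8.34},{"gripper":0.085,"tx":0.002,"ty":-0.04,"tz":0,"spin":0},{"gripper":0.085,"tx":0.002,"ty":-0.045,"tz":0,"spin":0},{"gripper":0.085,"tx":0.002,"ty":-0.045,"tz":0,"spin":0}]' 40
```

```text
clock: 1.9
eef_pos: [271.2, -465.4, 231.1]
tcp_rot: [-3.141, -0.0, -0.372]
contact_force: [0.5, -0.3, -0.0]
opening: 0.999
```

```bash
python3 -m inch '[{"gripper":0.085,"tx":0.002,"ty":-0.045,"tz":0,"spin":0},{"gripper":0.085,"tx":0.002,"ty":-0.045,"tz":0,"spin":0},{"gripper":0.085,"tx":0.002,"ty":-0.045,"tz":0,"spin":0},{"gripper":0.085,"tx":0.002,"ty":-0.045,"tz":0,"spin":0},{"gripper":0.085,"tx":0.002,"ty":-0.045,"tz":0,"spin":0},{"gripper":0.085,"tx":0.002,"ty":-0.045,"tz":0,"spin":0},{"gripper":0.085,"tx":0.002,"ty":-0.045,"tz":0,"spin":0},{"gripper":0.085,"tx":0.002,"ty":-0.045,"tz":0,"spin":0}]'
python3 -m inch '[{"gripper":0.085,"tx":0.001,"ty":-0.045,"tz":0,"spin":0},{"gripper":0.085,"tx":0.001,"ty":-0.045,"tz":0,"spin":0},{"gripper":0.085,"tx":0.001,"ty":-0.045,"tz":0,"spin":0},{"gripper":0.085,"tx":0.001,"ty":-0.045,"tz":0,"spin":0},{"gripper":0.085,"tx":0.001,"ty":-0.045,"tz":0,"spin":0},{"gripper":0.085,"tx":0.002,"ty":-0.045,"tz":0.02,"spin":0},{"gripper":0.085,"tx":0.002,"ty":-0.045,"tz":0.02,"spin":0},{"gripper":0.085,"tx":0.002,"ty":-0.04,"tz":0.02,"spin":0}]'
python3 -m inch '[{"gripper":0.085,"tx":0,"ty":0,"tz":0.02,"spin":0},{"gripper":0.085,"tx":0,"ty":0,"tz":0.02,"spin":0},{"gripper":0.085,"tx":0,"ty":0,"tz":0,"spin":0},{"gripper":0.085,"tx":0,"ty":0,"tz":0,"spin":0},{"gripper":0.085,"tx":0,"ty":0,"tz":0,"spin":0},{"gripper":0.085,"tx":0,"ty":0,"tz":0,"spin":0},{"gripper":0.085,"tx":0,"ty":0,"tz":0,"spin":0},{"gripper":0.085,"tx":0,"ty":0,"tz":0,"spin":0}]'
cat > snap.py <<'E'
import sys,cv2,numpy as np
from rig import grab_frame,sense
# snap.py tag topbox sidebox : x0,y0,w,h
tag=sys.argv[1]
ims=[]
for n,b in zip(("top","side"),sys.argv[2:]):
    x,y,w,h=map(int,b.split(","));f=grab_frame(n)["pixels"][:,:,::-1]
    cv2.imwrite(f"pics/{tag}_{n}_full.png",f)
    c=f[y:y+h,x:x+w];k=400/w;ims.append(cv2.resize(c,(400,int(h*k)),interpolation=cv2.INTER_CUBIC))
H=max(i.shape[0] for i in ims)
ims=[cv2.copyMakeBorder(i,0,H-i.shape[0],0,0,cv2.BORDER_CONSTANT) for i in ims]
cv2.imwrite(f"pics/{tag}.png",np.hstack(ims))
E
python3 snap.py a 220,150,100,100 260,180,120,100
```

```text
clock: 2.7
eef_pos: [417.0, -135.3, 231.6]
tcp_rot: [-3.142, -0.001, -0.371]
contact_force: [1.0, -1.1, 1.1]
opening: 0.996
clock: 3.5
eef_pos: [556.2, 192.2, 170.8]
tcp_rot: [-3.141, -0.001, -0.37]
contact_force: [0.6, -0.7, 0.2]
opening: 0.997
clock: 4.3
eef_pos: [555.7, 189.8, 131.9]
tcp_rot: [-3.141, -0.001, -0.371]
contact_force: [-0.2, -0.3, -0.2]
opening: 0.998
```

View pics/a.png

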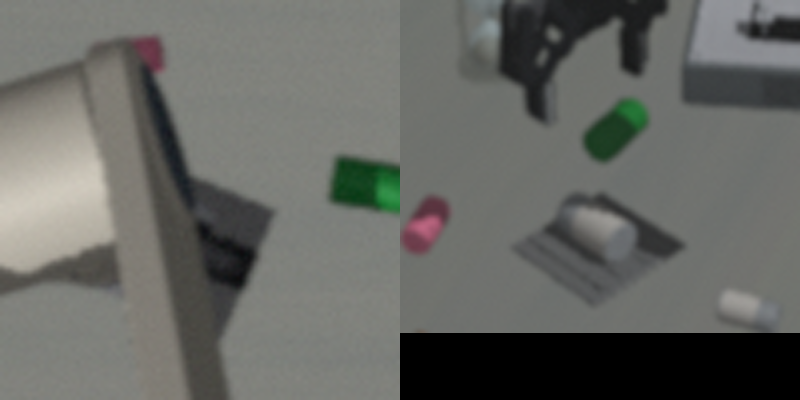

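```bash
python3 - <<'E'
from h import *
print(back("side",[[317,209],[303.5,216],[330.5,201.6]],145))
print(proj("side",[[555.7,189.8,145]]))
E
python3 -m inch '[{"gripper":0.085,"tx":0,"ty":0,"tz":0.03,"spin":0},{"gripper":0.085,"tx":0,"ty":0,"tz":0.03,"spin":0},{"gripper":0.085,"tx":0,"ty":0,"tz":0.02,"spin":0},{"gripper":0.085,"tx":0,"ty":0,"tz":0.02,"spin":0},{"gripper":0.085,"tx":0,"ty":0,"tz":0.01,"spin":0},{"gripper":0.085,"tx":0,"ty":0,"tz":0.007,"spin":0},{"gripper":0.085,"tx":0,"ty":0,"tz":0.005,"spin":0},{"gripper":0.085,"tx":0,"ty":0,"tz":0,"spin":0}]'
python3 snap.py b 220,150,100,100 260,180,120,100
```

```text
[[552.6245938  192.68238041 145.        ]
 [569.72131485 233.00189369 145.        ]
 [535.3871804  148.47206705 145.        ]]
[[316.38123709 208.15348872]]
clock: 5.2
eef_pos: [555.5, 189.9, 9.3]
tcp_rot: [3.142, 0.0, -0.371]
contact_force: [0.7, -0.8, 0.3]
opening: 0.996
```

View pics/b.png

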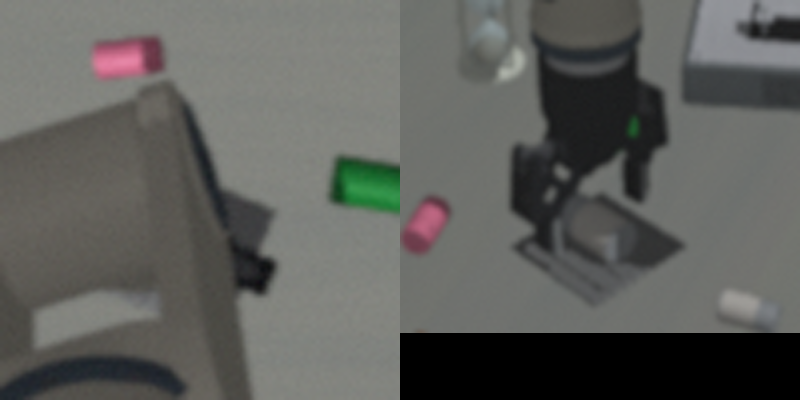

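```bash
python3 -m inch '[{"gripper":0.06,"tx":0,"ty":0,"tz":0,"spin":0},{"gripper":0.045,"tx":0,"ty":0,"tz":0,"spin":0},{"gripper":0.035,"tx":0,"ty":0,"tz":0,"spin":0},{"gripper":0.02,"tx":0,"ty":0,"tz":0,"spin":0},{"gripper":0.02,"tx":0,"ty":0,"tz":0,"spin":0},{"gripper":0.02,"tx":0,"ty":0,"tz":0,"spin":0},{"gripper":0.02,"tx":0,"ty":0,"tz":0,"spin":0},{"gripper":0.02,"tx":0,"ty":0,"tz":0,"spin":0}]' 40
python3 snap.py c 220,150,100,100 260,180,120,100
```

```text
clock: 6.1
eef_pos: [555.5, 190.0, 9.7]
tcp_rot: [-3.141, -0.0, -0.371]
contact_force: [-2.2, -1.0, 5.7]
opening: 0.384
```

View pics/c.png

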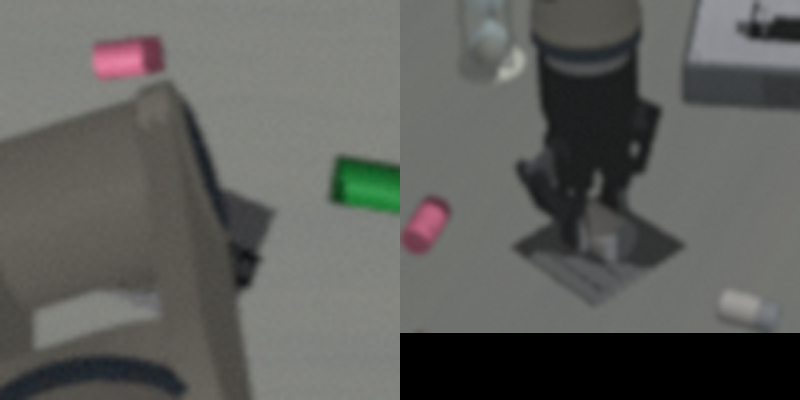

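```bash
python3 -m inch '[{"gripper":0.02,"tx":0,"ty":0,"tz":-0.005,"spin":0},{"gripper":0.02,"tx":0,"ty":0,"tz":-0.01,"spin":0},{"gripper":0.02,"tx":0,"ty":0,"tz":-0.015,"spin":0},{"gripper":0.02,"tx":0,"ty":0,"tz":-0.02,"spin":0},{"gripper":0.02,"tx":0,"ty":0,"tz":-0.03,"spin":0},{"gripper":0.02,"tx":0,"ty":0,"tz":-0.03,"spin":0},{"gripper":0.02,"tx":0,"ty":0,"tz":-0.02,"spin":0},{"gripper":0.02,"tx":0,"ty":0,"tz":-0.01,"spin":0}]'
python3 snap.py d 220,150,100,100 260,130,150,125
```

```text
clock: 7.0
eef_pos: [556.5, 190.3, 152.6]
tcp_rot: [-3.139, -0.003, -0.371]
contact_force: [-0.2, -0.5, -1.0]
opening: 0.383
```

View pics/d.png

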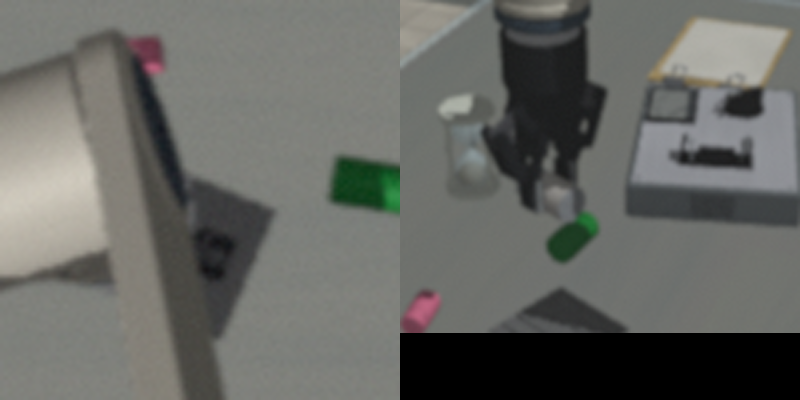

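Cell is lifted in the jaws. Spin to the tester's yaw, then travel.

```bash
python3 -m inch '[{"gripper":0.02,"tx":0,"ty":0,"tz":0,"spin":-6},{"gripper":0.02,"tx":0,"ty":0,"tz":0,"spin":-6},{"gripper":0.02,"tx":0,"ty":0,"tz":0,"spin":-6},{"gripper":0.02,"tx":0,"ty":0,"tz":0,"spin":-6},{"gripper":0.02,"tx":0,"ty":0,"tz":0,"spin":-6},{"gripper":0.02,"tx":0,"ty":0,"tz":0,"spin":-6},{"gripper":0.02,"tx":0,"ty":0,"tz":0,"spin":-0.8},{"gripper":0.02,"tx":-0.01,"ty":0.015,"tz":0,"spin":0}]'
python3 -m inch '[{"gripper":0.02,"tx":-0.02,"ty":0.035,"tz":0,"spin":0},{"gripper":0.02,"tx":-0.02,"ty":0.04,"tz":0,"spin":0},{"gripper":0.02,"tx":-0.02,"ty":0.04,"tz":0,"spin":0},{"gripper":0.02,"tx":-0.02,"ty":0.04,"tz":0,"spin":0},{"gripper":0.02,"tx":-0.02,"ty":0.04,"tz":0,"spin":0},{"gripper":0.02,"tx":-0.02,"ty":0.035,"tz":0,"spin":0},{"gripper":0.02,"tx":-0.016,"ty":0.025,"tz":0,"spin":0},{"gripper":0.02,"tx":0,"ty":0,"tz":0,"spin":0}]'
python3 -m inch '[{"gripper":0.02,"tx":0,"ty":0,"tz":0.02,"spin":0},{"gripper":0.02,"tx":0,"ty":0,"tz":0.02,"spin":0},{"gripper":0.02,"tx":0,"ty":0,"tz":0,"spin":0},{"gripper":0.02,"tx":0,"ty":0,"tz":0,"spin":0},{"gripper":0.02,"tx":0,"ty":0,"tz":0,"spin":0},{"gripper":0.02,"tx":0,"ty":0,"tz":0,"spin":0},{"gripper":0.02,"tx":0,"ty":0,"tz":0,"spin":0},{"gripper":0.02,"tx":0,"ty":0,"tz":0,"spin":0}]'
python3 snap.py e 330,170,130,120 330,110,100,110
```

```text
clock: 7.9
eef_pos: [549.8, 173.5, 148.5]
tcp_rot: [-3.141, 0.0, 0.27]
contact_force: [-0.6, 0.2, -2.2]
opening: 0.384
clock: 8.7
eef_pos: [484.9, -112.6, 148.9]
tcp_rot: [3.141, 0.002, 0.265]
contact_force: [1.0, 0.2, -1.4]
opening: 0.382
clock: 9.5
eef_pos: [487.3, -109.3, 109.7]
tcp_rot: [3.141, -0.001, 0.271]
contact_force: [-0.3, -0.4, -2.1]
opening: 0.385
```

View pics/e.png

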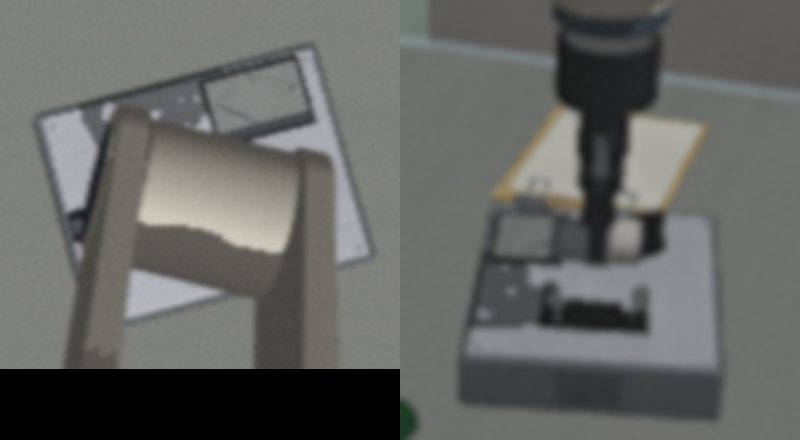

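```bash
cat > ov.py <<'E'
import sys
from h import *
f,cx,cy,cz,yaw,out=sys.argv[1],*map(float,sys.argv[2:6]),sys.argv[6]
n="side";o=(345,140);sz=(70,65);fz=10
im=cv2.imread(f)[o[1]:o[1]+sz[1],o[0]:o[0]+sz[0]]
im=cv2.resize(im,None,fx=fz,fy=fz,interpolation=cv2.INTER_CUBIC)
p=[504.74,-172.17,.2724]
def dr(Q,c,cl=True):
    u=((proj(n,Q)-o+.5)*fz-.5).astype(int);cv2.polylines(im,[u.reshape(-1,1,2)],cl,c,1)
a=np.arange(0,6.28,.2)
for s in(-30.75,10,29.25): dr(np.c_[s+0*a,17*np.cos(a),17*np.sin(a)]@rz(yaw).T+[cx,cy,cz],(0,255,0))
T=lambda q:np.atleast_2d(q)@rz(p[2]).T+[p[0],p[1],0]
for s in(1,-1):
    dr(T([[s*37.5,74,50],[s*37.5,74,76],[s*37.5,56,76],[s*37.5,56,50]]),(0,0,255))
cv2.imwrite(out,im)
E
python3 ov.py pics/e_side_full.png 487.3 -109.3 121 .271 pics/e2.png
```

```text
(no output)
```

View pics/e2.png

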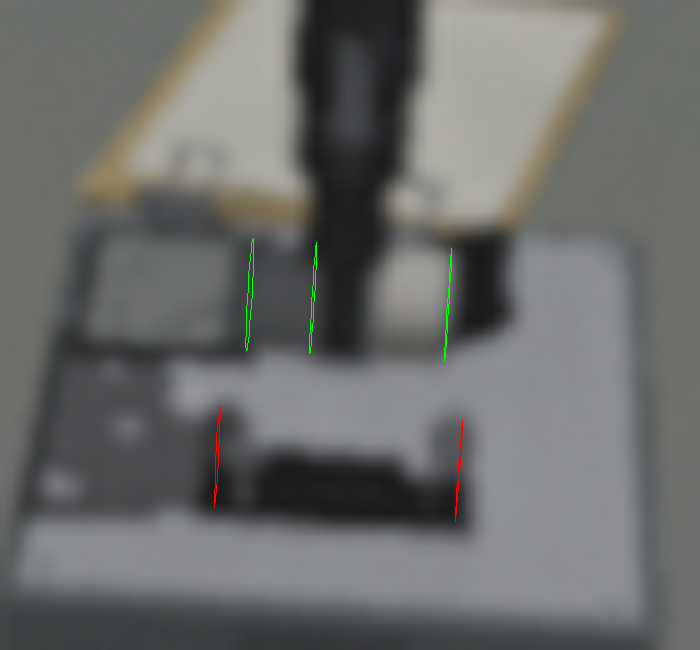

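```bash
python3 -m inch '[{"gripper":0.02,"tx":0,"ty":0,"tz":0.01,"spin":0},{"gripper":0.02,"tx":0,"ty":0,"tz":0.01,"spin":0},{"gripper":0.02,"tx":0,"ty":0,"tz":0.005,"spin":0},{"gripper":0.02,"tx":0,"ty":0,"tz":0.005,"spin":0},{"gripper":0.02,"tx":0,"ty":0,"tz":0.004,"spin":0},{"gripper":0.02,"tx":0,"ty":0,"tz":0.003,"spin":0},{"gripper":0.02,"tx":0,"ty":0,"tz":0,"spin":0},{"gripper":0.02,"tx":0,"ty":0,"tz":0,"spin":0}]'
python3 snap.py f 330,170,130,120 330,110,100,110; python3 ov.py pics/f_side_full.png 487.3 -109.3 84 .271 pics/f2.png
```

```text
clock: 10.4
eef_pos: [487.1, -109.4, 72.3]
tcp_rot: [-3.142, -0.0, 0.271]
contact_force: [-0.6, 0.9, -1.6]
opening: 0.387
```

View pics/f2.png

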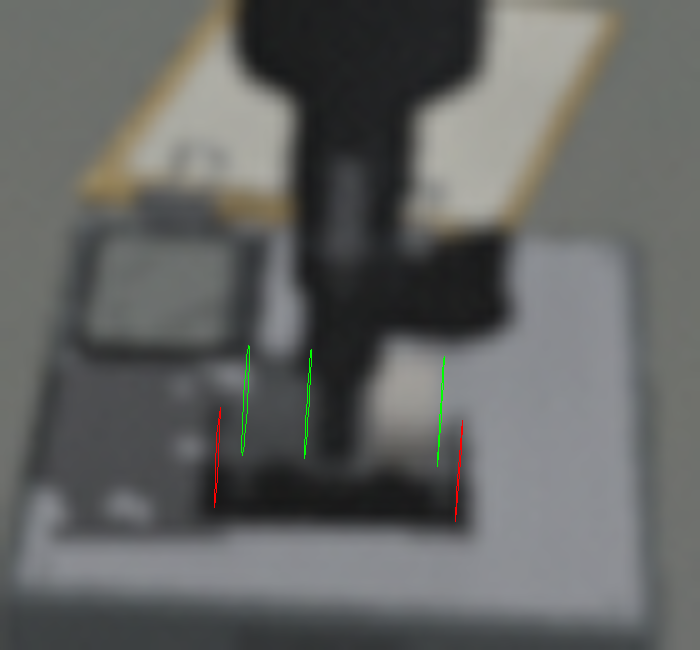

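```bash
python3 -m inch '[{"gripper":0.02,"tx":0,"ty":0,"tz":0.002,"spin":0},{"gripper":0.02,"tx":0,"ty":0,"tz":0.002,"spin":0},{"gripper":0.02,"tx":0,"ty":0,"tz":0.002,"spin":0},{"gripper":0.02,"tx":0,"ty":0,"tz":0.001,"spin":0},{"gripper":0.02,"tx":0,"ty":0,"tz":0.001,"spin":0},{"gripper":0.02,"tx":0,"ty":0,"tz":0.001,"spin":0},{"gripper":0.02,"tx":0,"ty":0,"tz":0,"spin":0},{"gripper":0.02,"tx":0,"ty":0,"tz":0,"spin":0}]'
python3 -m inch '[{"gripper":0.02,"tx":0,"ty":0,"tz":0.001,"spin":0},{"gripper":0.02,"tx":0,"ty":0,"tz":0.001,"spin":0},{"gripper":0.02,"tx":0,"ty":0,"tz":0.001,"spin":0},{"gripper":0.02,"tx":0,"ty":0,"tz":0,"spin":0},{"gripper":0.02,"tx":0,"ty":0,"tz":0,"spin":0},{"gripper":0.02,"tx":0,"ty":0,"tz":0,"spin":0},{"gripper":0.02,"tx":0,"ty":0,"tz":0,"spin":0},{"gripper":0.02,"tx":0,"ty":0,"tz":0,"spin":0}]'
python3 snap.py g 330,170,130,120 330,110,100,110; python3 ov.py pics/g_side_full.png 487.3 -109.3 72.5 .271 pics/g2.png
```

```text
clock: 11.3
eef_pos: [487.0, -109.3, 63.2]
tcp_rot: [-3.141, 0.0, 0.271]
contact_force: [-0.3, 0.1, -1.5]
opening: 0.382
clock: 12.1
eef_pos: [487.1, -109.3, 60.3]
tcp_rot: [-3.142, 0.0, 0.271]
contact_force: [0.3, -0.5, -2.2]
opening: 0.38
```

View pics/g2.png

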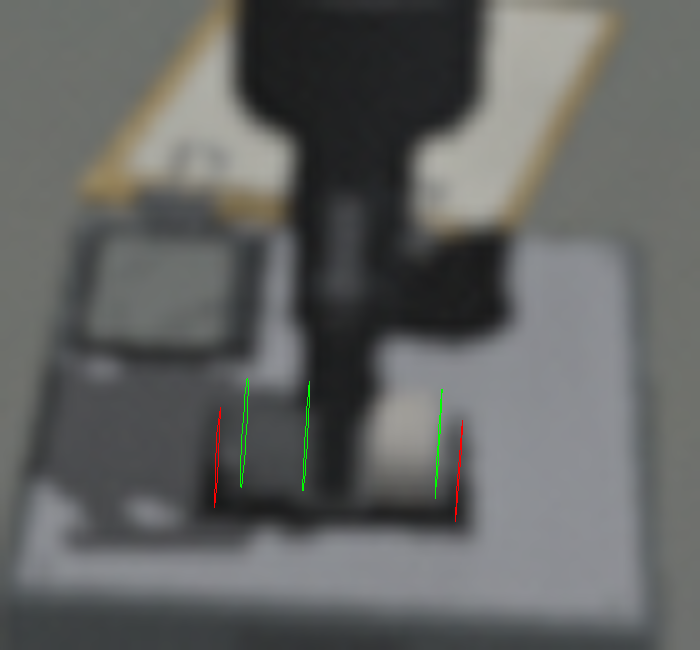

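```bash
python3 -m inch '[{"gripper":0.02,"tx":0,"ty":0,"tz":0.001,"spin":0},{"gripper":0.02,"tx":0,"ty":0,"tz":0.001,"spin":0},{"gripper":0.02,"tx":0,"ty":0,"tz":0,"spin":0},{"gripper":0.02,"tx":0,"ty":0,"tz":0,"spin":0},{"gripper":0.02,"tx":0,"ty":0,"tz":0,"spin":0},{"gripper":0.02,"tx":0,"ty":0,"tz":0,"spin":0},{"gripper":0.02,"tx":0,"ty":0,"tz":0,"spin":0},{"gripper":0.02,"tx":0,"ty":0,"tz":0,"spin":0}]'
python3 -c "
from rig import sense
print(sense()['contact_force'],sense()['wrist_torque'])"
```

```text
clock: 13.0
eef_pos: [487.2, -109.4, 58.3]
tcp_rot: [3.141, -0.0, 0.271]
contact_force: [0.0, -2.2, -0.8]
opening: 0.387
[ 0.02803715 -2.23796655 -0.82146385] [-0.34844197 -0.08498117  0.04029545]
```

```bash
python3 -m inch '[{"gripper":0.02,"tx":0,"ty":0.0005,"tz":0,"spin":0},{"gripper":0.02,"tx":0,"ty":0.0005,"tz":0.0005,"spin":0},{"gripper":0.02,"tx":0,"ty":0,"tz":0,"spin":0},{"gripper":0.02,"tx":0,"ty":0,"tz":0,"spin":0},{"gripper":0.02,"tx":0,"ty":0,"tz":0,"spin":0},{"gripper":0.02,"tx":0,"ty":0,"tz":0,"spin":0},{"gripper":0.02,"tx":0,"ty":0,"tz":0,"spin":0},{"gripper":0.02,"tx":0,"ty":0,"tz":0,"spin":0}]'
```

```text
clock: 13.8
eef_pos: [487.2, -109.7, 58.2]
tcp_rot: [-3.141, 0.0, 0.271]
contact_force: [-1.7, 4.8, 7.7]
opening: 0.386
```

```bash
python3 -m inch '[{"gripper":0.034,"tx":0,"ty":0,"tz":0,"spin":0},{"gripper":0.038,"tx":0,"ty":0,"tz":0,"spin":0},{"gripper":0.042,"tx":0,"ty":0,"tz":0,"spin":0},{"gripper":0.046,"tx":0,"ty":0,"tz":0,"spin":0},{"gripper":0.05,"tx":0,"ty":0,"tz":0,"spin":0},{"gripper":0.055,"tx":0,"ty":0,"tz":0,"spin":0},{"gripper":0.06,"tx":0,"ty":0,"tz":0,"spin":0},{"gripper":0.06,"tx":0,"ty":0,"tz":0,"spin":0}]'
python3 -m inch '[{"gripper":0.06,"tx":0,"ty":0,"tz":0,"spin":0},{"gripper":0.06,"tx":0,"ty":0,"tz":-0.005,"spin":0},{"gripper":0.06,"tx":0,"ty":0,"tz":-0.01,"spin":0},{"gripper":0.06,"tx":0,"ty":0,"tz":-0.02,"spin":0},{"gripper":0.06,"tx":0,"ty":0,"tz":-0.03,"spin":0},{"gripper":0.06,"tx":0,"ty":0,"tz":-0.03,"spin":0},{"gripper":0.06,"tx":0,"ty":0,"tz":-0.01,"spin":0},{"gripper":0.06,"tx":0,"ty":0,"tz":0,"spin":0}]'
python3 snap.py i 330,170,130,120 330,110,100,110; python3 ov.py pics/i_side_full.png 487.25 -109.57 69.5 .272 pics/i2.png
```

```text
clock: 14.6
eef_pos: [487.4, -110.3, 57.8]
tcp_rot: [3.142, 0.0, 0.271]
contact_force: [-0.1, 0.2, 0.5]
opening: 0.703
clock: 15.4
eef_pos: [488.5, -110.6, 164.7]
tcp_rot: [3.14, -0.003, 0.271]
contact_force: [-0.2, 0.4, -0.2]
opening: 0.702
```

View pics/i2.png

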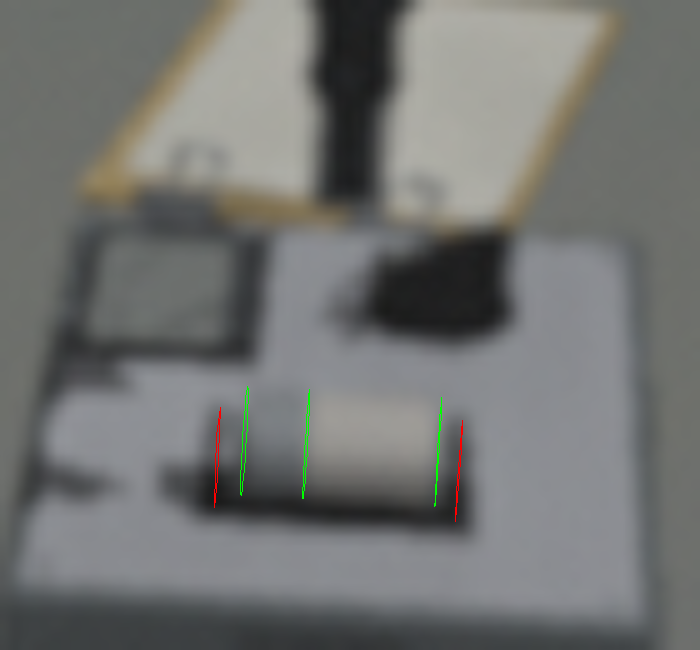

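```bash
python3 -m inch '[{"gripper":0.06,"tx":0,"ty":0,"tz":0,"spin":-6},{"gripper":0.06,"tx":0,"ty":0,"tz":0,"spin":-6},{"gripper":0.06,"tx":0,"ty":0,"tz":0,"spin":-6},{"gripper":0.06,"tx":0,"ty":0,"tz":0,"spin":-6},{"gripper":0.06,"tx":0,"ty":0,"tz":0,"spin":-6},{"gripper":0.06,"tx":0,"ty":0,"tz":0,"spin":-6},{"gripper":0.06,"tx":-0.01,"ty":0.009,"tz":0,"spin":0},{"gripper":0.06,"tx":-0.02,"ty":0.017,"tz":0,"spin":0}]'
python3 -m inch '[{"gripper":0.06,"tx":-0.02,"ty":0.017,"tz":0,"spin":0},{"gripper":0.06,"tx":-0.02,"ty":0.017,"tz":0,"spin":0},{"gripper":0.06,"tx":-0.02,"ty":0.017,"tz":0,"spin":0},{"gripper":0.06,"tx":-0.0105,"ty":0.0095,"tz":0,"spin":0},{"gripper":0.06,"tx":0,"ty":0,"tz":0.03,"spin":0},{"gripper":0.06,"tx":0,"ty":0,"tz":0.02,"spin":0},{"gripper":0.06,"tx":0,"ty":0,"tz":0.01,"spin":0},{"gripper":0.06,"tx":0,"ty":0,"tz":0,"spin":0}]'
python3 snap.py j 330,170,130,120 330,110,100,110
python3 - <<'E'
from h import *
n="side";o=(345,130);fz=10
im=cv2.imread("pics/j_side_full.png")[o[1]:o[1]+60,o[0]:o[0]+70];im=cv2.resize(im,None,fx=fz,fy=fz,interpolation=cv2.INTER_CUBIC)
def dr(Q,c,cl=True):
    u=((proj(n,Q)-o+.5)*fz-.5).astype(int);cv2.polylines(im,[u.reshape(-1,1,2)],cl,c,1)
B=np.array([[26,6,0],[26,-6,0],[-26,-6,0],[-26,6,0]])
for z in(56,78): dr(B@rz(.90).T+[493.3,-242.8,z],(0,255,0))
a=np.arange(0,6.28,.2);dr(np.c_[26*np.cos(a)+493.3,26*np.sin(a)-242.8,56+0*a],(255,0,255))
cv2.imwrite("pics/j2.png",im)
E
```

```text
clock: 16.3
eef_pos: [488.4, -149.8, 161.6]
tcp_rot: [-3.139, 0.001, 0.898]
contact_force: [-0.3, -0.6, -0.0]
opening: 0.704
clock: 17.1
eef_pos: [491.5, -242.3, 101.2]
tcp_rot: [-3.138, 0.001, 0.899]
contact_force: [0.4, 0.4, 0.1]
opening: 0.704
```

View pics/j2.png

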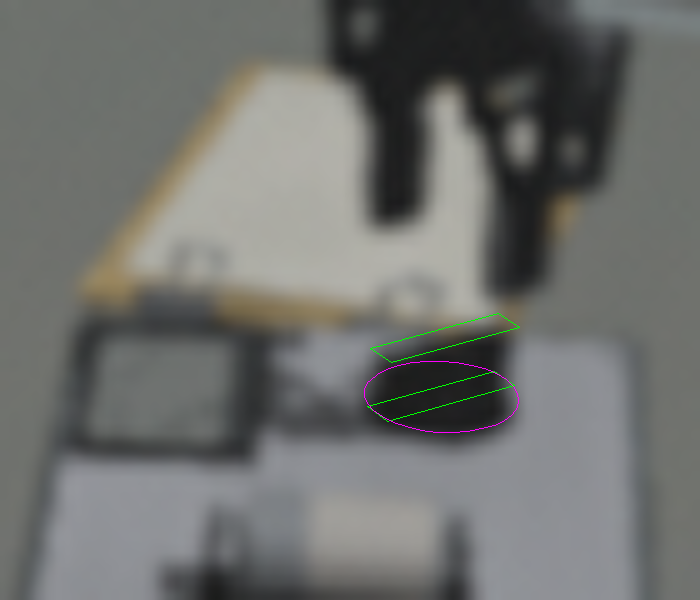

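View pics/j.png

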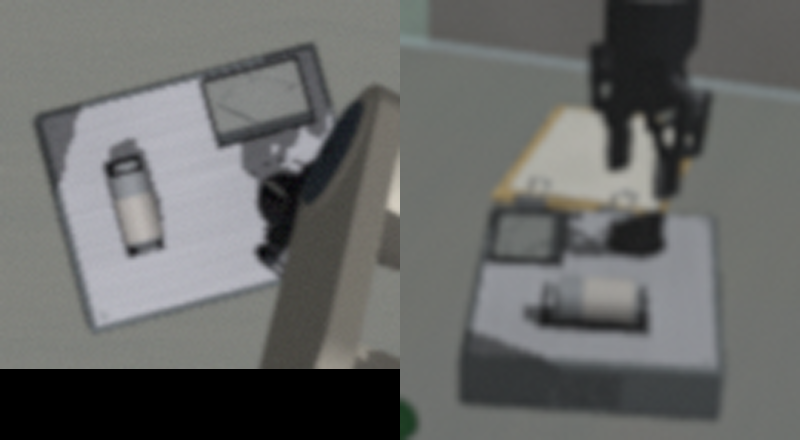

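```bash
python3 -m inch '[{"gripper":0.06,"tx":0,"ty":0.001,"tz":0.01,"spin":0},{"gripper":0.06,"tx":0,"ty":0,"tz":0.01,"spin":0},{"gripper":0.06,"tx":0,"ty":0,"tz":0.01,"spin":0},{"gripper":0.06,"tx":0,"ty":0,"tz":0.005,"spin":0},{"gripper":0.06,"tx":0,"ty":0,"tz":0.005,"spin":0},{"gripper":0.06,"tx":0,"ty":0,"tz":0,"spin":0},{"gripper":0.06,"tx":0,"ty":0,"tz":0,"spin":0},{"gripper":0.06,"tx":0,"ty":0,"tz":0,"spin":0}]'
python3 snap.py k 330,170,130,120 330,110,100,110
```

```text
clock: 18.0
eef_pos: [493.6, -243.6, 63.1]
tcp_rot: [3.141, -0.0, 0.9]
contact_force: [0.0, 0.1, 0.1]
opening: 0.708
```

View pics/k.png

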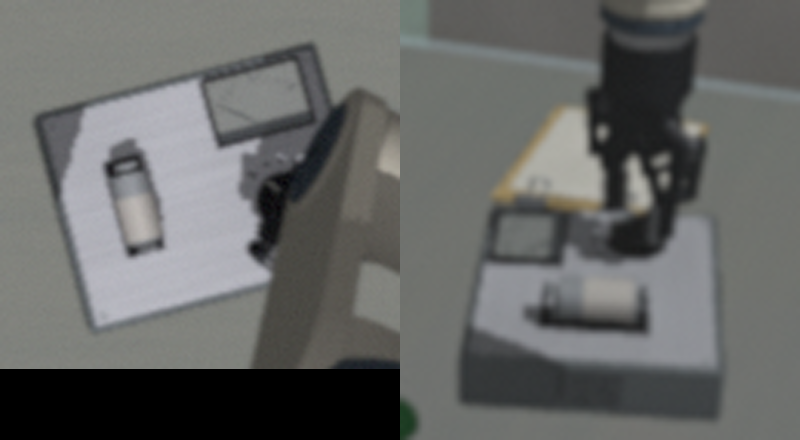

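```bash
python3 -m inch '[{"gripper":0.045,"tx":0,"ty":0,"tz":0.003,"spin":0},{"gripper":0.03,"tx":0,"ty":0,"tz":0,"spin":0},{"gripper":0.02,"tx":0,"ty":0,"tz":0,"spin":0},{"gripper":0.012,"tx":0,"ty":0,"tz":0,"spin":0},{"gripper":0.005,"tx":0,"ty":0,"tz":0,"spin":0},{"gripper":0.0,"tx":0,"ty":0,"tz":0,"spin":0},{"gripper":0.0,"tx":0,"ty":0,"tz":0,"spin":0},{"gripper":0.0,"tx":0,"ty":0,"tz":0,"spin":0}]' 60
python3 -c "
from rig import sense
print(sense()['contact_force'],sense()['wrist_torque'])"
```

```text
clock: 18.9
eef_pos: [493.1, -243.3, 59.9]
tcp_rot: [-3.141, 0.0, 0.9]
contact_force: [-2.3, 2.8, 5.4]
opening: 0.127
[-2.2762066   2.76742332  5.44339153] [0.38759138 0.44604719 0.08351958]
```

```bash
python3 -m inch '[{"gripper":0.0,"tx":0,"ty":-0.0003,"tz":0,"spin":4},{"gripper":0.0,"tx":0,"ty":0,"tz":0,"spin":5},{"gripper":0.0,"tx":0,"ty":0,"tz":0,"spin":5},{"gripper":0.0,"tx":0,"ty":0,"tz":0,"spin":5},{"gripper":0.0,"tx":0,"ty":0,"tz":0,"spin":5},{"gripper":0.0,"tx":0,"ty":0,"tz":0,"spin":5},{"gripper":0.0,"tx":0,"ty":0,"tz":0,"spin":5},{"gripper":0.0,"tx":0,"ty":0,"tz":0,"spin":2}]'
python3 -c "
from rig import sense
print(sense()['contact_force'],sense()['wrist_torque'])"
python3 snap.py l 330,170,130,120 330,110,100,110
```

```text
clock: 19.7
eef_pos: [493.0, -243.0, 59.9]
tcp_rot: [-3.141, 0.0, 0.268]
contact_force: [-2.1, 3.0, 5.3]
opening: 0.121
[-2.05077616  3.04989481  5.26703471] [0.4806741  0.40815175 0.16182928]
```

View pics/l.png

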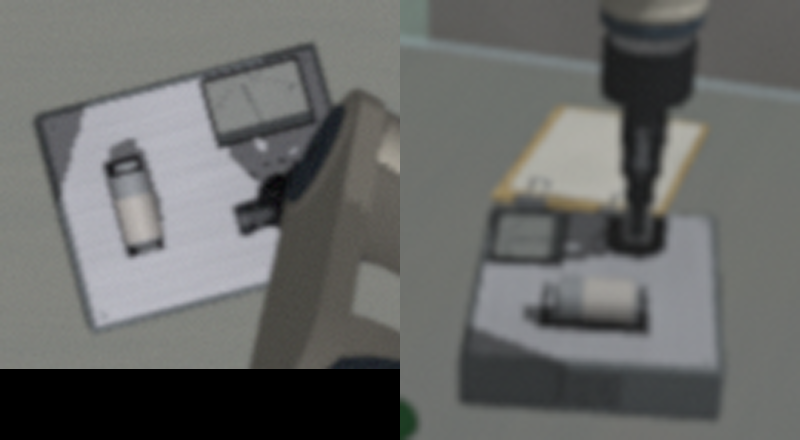

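```bash
python3 -m inch '[{"gripper":0.0,"tx":0,"ty":0,"tz":0,"spin":5},{"gripper":0.0,"tx":0,"ty":0,"tz":0,"spin":6},{"gripper":0.0,"tx":0,"ty":0,"tz":0,"spin":6},{"gripper":0.0,"tx":0,"ty":0,"tz":0,"spin":6},{"gripper":0.0,"tx":0,"ty":0,"tz":0,"spin":6},{"gripper":0.0,"tx":0,"ty":0,"tz":0,"spin":5},{"gripper":0.0,"tx":0,"ty":0,"tz":0,"spin":3},{"gripper":0.0,"tx":0,"ty":0,"tz":0,"spin":0}]'
python3 -m inch '[{"gripper":0.0,"tx":0,"ty":0,"tz":0,"spin":0},{"gripper":0.0,"tx":0,"ty":0,"tz":0,"spin":0},{"gripper":0.0,"tx":0,"ty":0,"tz":0,"spin":0},{"gripper":0.0,"tx":0,"ty":0,"tz":0,"spin":0},{"gripper":0.0,"tx":0,"ty":0,"tz":0,"spin":0},{"gripper":0.0,"tx":0,"ty":0,"tz":0,"spin":0},{"gripper":0.0,"tx":0,"ty":0,"tz":0,"spin":0},{"gripper":0.0,"tx":0,"ty":0,"tz":0,"spin":0}]'
python3 -c "
from rig import sense
print(sense()['contact_force'],sense()['wrist_torque'],sense()['tcp_rot'])"
python3 snap.py m 330,170,130,120 330,110,100,110; python3 ov.py pics/m_side_full.png 487.25 -109.57 69.5 .272 pics/m2.png
```

```text
clock: 20.6
eef_pos: [493.0, -242.7, 59.9]
tcp_rot: [-3.141, 0.001, -0.376]
contact_force: [-1.8, 3.8, 5.6]
opening: 0.125
clock: 21.4
eef_pos: [493.0, -242.7, 59.9]
tcp_rot: [-3.141, 0.001, -0.374]
contact_force: [-1.3, 4.7, 6.6]
opening: 0.121
[-1.25591552  4.711127    6.56205292] [0.73350128 0.38667735 0.14630234] [-3.14106000e+00  7.50944956e-04 -3.74361491e-01]
```

View pics/m.png

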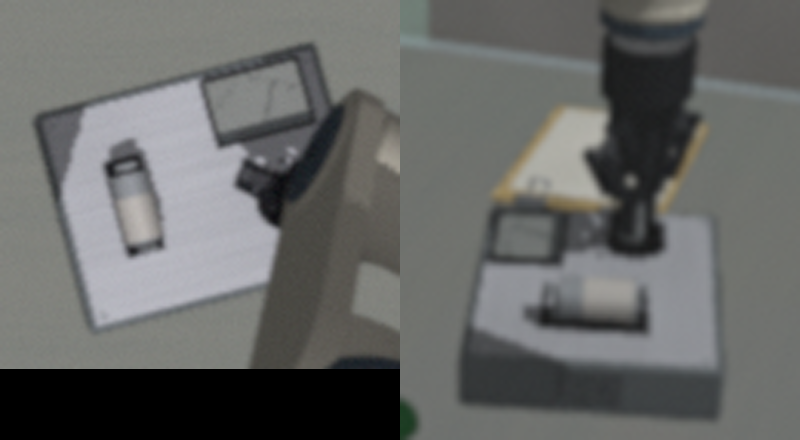

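View pics/m2.png

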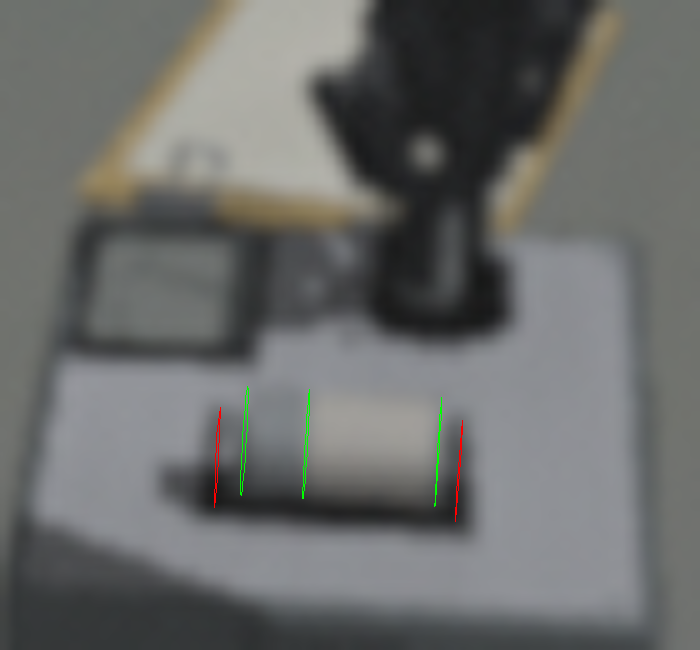

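Run:
```python
import cv2,numpy as np
o=[]
for t in "klm":
    im=cv2.imread(f"pics/{t}_top_full.png")[183:222,392:440];o.append(cv2.resize(im,(260,211),interpolation=cv2.INTER_CUBIC))
cv2.imwrite("pics/n.png",np.hstack(o))
```

```text
(no output)
```

View pics/n.png

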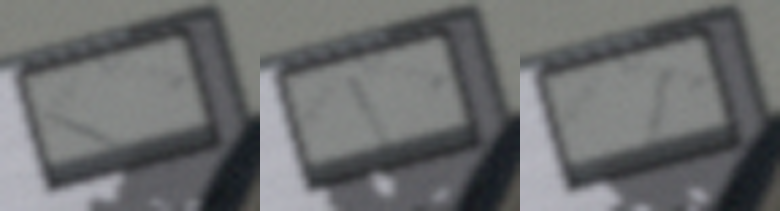

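```bash
python3 -c "
from rig import *
s=sense();print(s['clock'],s['tcp_rot'],s['contact_force'],s['opening']);sign_off()"
```

```text
21.5 [-3.14106044e+00  7.97656766e-04 -3.74334002e-01] [-1.16491043  4.87750366  6.43499248] 0.1216803029330397
the job is handed in; nothing more can be done
```

I laid the D cell in the tester's cradle with its button to the far plain contact and let go of it. I then gripped the dial at 60 N, turned it about 73° clockwise to the third click, and handed in at 21.5 s with the gripper still holding it there.

- **Cell:** in the last side picture its outline matches the seated-cell model to about a pixel, with the bare steel end at the far contact. It was not touched after release.
- **Dial:** there is no direct reading of the joint. The tool's turn gives about 1.27 rad, and the meter needle swung about 75° (roughly 1.30 rad if it moves one-to-one with the dial). Both are above the 1.17 limit, and the pose was steady. The jaws were closed on the bar at about 11 mm.
- **Bystanders:** I moved nothing near the hourglass, pencil holder or clipboard, but I did not measure their positions again at the end.
- **Disagreements:** the side-camera overlay of the tester was off by about 2 mm, which is within the stated calibration. The top view also put the cell's starting angle about 0.06 rad away from the coaster's direction. Neither mattered for the grasp.

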